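# Set the labelling jig's foot fence to its stop and seat the half bottle

## Robot

A 6-joint arm with a two-finger parallel gripper is mounted at the origin on a cart in front of the work surface, level with it; the furniture and walls round the work are solid. World frame = base frame: x ahead of the robot, y to its left, z up, the work surface at z = 0. Lengths are in mm, angles in rad, forces in N, time in s.
With the tool pointing down it reaches from about 425 to 925 mm from the base axis. Payload 12.5 kg.
Tool frame: the origin (TCP) lies at the very end of the fingers, on their centre line; the grasp point (between the pads) lies 19 mm behind it; z points along the fingers, y is the line along which they close (so a half turn about z gives the same grasp; the last joint's range is limited). The gripper opens to 85 mm and grips with 20 to 120 N. Pads are 22 mm wide; open, the fingers measure 114 mm over their backs; the gripper's body (76 mm by 85 mm) begins 54 mm behind the grasp point. The pads swing forward as they close: fully open they stand 13 mm farther back than shut.
Start: joints at [-1.262, 0.491, 1.559, -0, 1.092, -0.106], TCP at [251.904, -572.008, 194.827] pointing down, gripper open.
Joint ranges: [-3.1, 3.1], [-0.84, 2.19], [0.05, 2.79], [-1.13, 4.28], [0.06, 2.93], [-2.69, 2.69]. Speed limits (rad/s): [2.22, 2.22, 2.79, 3.14, 3.14, 3.14].

## Interface

Orientations are given as a rotation vector (axis times angle).
In Python, from cell import ctrl gives the robot as it stands.
- The arm moves only by the tool carry_out, never from a script. Its argument "motion" is a list of rows, each a list of 7 numbers: the finger opening in m, from 0 to 0.0854, then the shift along the tool's x, y, z in m, then the turn, a rotation vector about the tool's x, y, z in degrees. In form: [[grip, x, y, z, wx, wy, wz], ...]. A call has 1 to 20 rows; each row shifts and turns the commanded pose from where the row before left it, along the tool's axes as they then stand; what a row does not reach is not made up. A row lasts 1/10 s, in which the tool goes at most 50 mm and 8.59 degrees, less where a joint would pass 70% of its speed; a pose out of reach is approached as far as the arm can. A call is refused whole if a number of a shift passes 0.05 or a number of a turn 8.59, either way. A call with a gripper value outside its range is refused whole. The fingers move at their own pace and stop on an object; "force" is the grip in N (left out, the last holds). Time passes only in rows, so rows that do not move let the fingers close. It gives the time, the measured TCP pose, the force, the opening and the grip force at its end, in the units of the state.
- ctrl.state(): the state, without advancing time (a new reading comes with each control period).
- ctrl.snapshot(name): name is "scene" or "top" or "wrist"; returns the picture (420x560x3 uint8, red, green, blue); there is no depth.
- ctrl.get_calibration(name): a dict with "fx", "fy", "cx", "cy" (pixels), "origin" and "attitude" of the camera in the world. Camera axes: x right, y up, looking along -z (the intrinsics and any distortion apply to the point x, -y, -z); pixel columns grow to the right and rows downward; lengths in mm; the calibration is good to about 2 mm. A picture is of the moment at which its call begins: read the wrist's pose just before it. get_calibration takes no time and is no camera call; for the wrist camera it gives the pose at the moment of the call.
- ctrl.hand_in(): hands the job in; it is judged then, once.
Trained networks look in the newest picture that a camera, given by its name, has taken for a name from the list of things; names that differ only in an ending like _2 or _b are one class to them, and where a whole thing is asked for, a point or a joint stands for the part that bears it (a point fixed in the world has none). Each returns a list of dicts, best first, with "confidence" (0 to 1); they miss things now and then, are a little off and sometimes report something else, mostly with a low value. They report only what shows in the picture. A call takes as long as a camera call.
- ctrl.regions_of(camera, thing): "pixels" (420x560 bool, what is visible of it).
- ctrl.mark_of(camera, thing): "location" ([x, y, z] in mm, in the coordinates of the camera as it stood for that picture, good to about 4 mm: a listed point, or the origin of a listed thing).
The state is a dict: "clock": time; "joints": joint angles; "qd": joint speeds; "joint_torque": joint torques, N m; "tcp_pos": TCP position; "ee_rot": TCP orientation; "force": force on the tool from outside, world axes, zero at the start; "torque": the same for the moment, N m; "finger_gap": finger opening in mm; "finger_force": force on a finger pad.
Only numpy, scipy, OpenCV 4.12 (cv2) and the standard library are available. Lean on these libraries where they do the work, as an engineer would, in place of code of your own. Each camera call takes 0.05 s, during which the arm holds its last target. There are 200 camera calls.

## Task

The half bottle lying on the rollers of the labelling jig is to get its back label, but the foot fence of the jig stands too far in. Press down the ribbed pad in the middle of the fence's slide to free its brake, keep it pressed while you push the slide along the rail, away from the bottle, right up to the brass stop collar, and let the pad spring back so that the brake holds again. Then push the bottle along the rollers by its neck end, without lifting it, until its foot rests against the fence; never force the slide with its pad up, and leave the other things on the chest where they are.

Things in the scene. Friction and masses are not known exactly. Their poses are not given: they have to be found in the camera images.
- jig: Labelling jig, fixed: board 155 x 395 mm (top 16 mm up), cradle of two rubber rollers (28 mm thick, tops 54 mm up) along its y axis, and 72 mm to their -x side a parallel aluminium rail. Origin on the chest top under the cradle's axis; z up; y runs from the stop-collar end (-y) to the bottle's neck (+y); x from rail to rollers. Rail toward the robot, -y to its right, turned up to 10 degrees.
- pad_top (a point): Centre of the top of the black ribbed release pad, 30 mm (across the rail) x 40 mm (along it), in the middle of the fence slide; 78 mm above the chest when up; moves with slide and pad. The slide's aluminium body under it is 64 x 46 mm, its top 64 mm up. Press anywhere on the pad; friction under the pressing finger is enough to take the slide along.
- release_pad (a joint): How far the pad is pressed down, m: 0 up (brake on), 0.0045 at its end stop. A spring holds it up with 6 N, rising to about 9 N at full depth; from about 0.001 on the brake is off and the slide runs with about 1 N. With the pad up the brake holds the slide against about 20 N.
- fence_slide (a joint): Travel of the fence slide along the rail toward the jig's -y, m: grows as it is pushed away from the bottle toward the stop collar.
- slide_end (a point): Middle of the slide's end face that looks at the stop collar (jig -y), 55 mm above the chest, 32 mm from the middle of the pad; it meets stop_face when the slide is at the stop. The point's y axis is the jig's.
- stop_face (a point): Middle of the face of the brass stop collar that looks at the slide (jig +y), 55 mm above the chest. The collar, 42 mm wide, 18 mm long, top 62 mm up, with a line across its top and a knurled thumbscrew toward the robot, is clamped on the rail at the -y end and does not move. Its y axis is the jig's.
- fence_face (a point): Middle of the fence's rubber face that the bottle's foot comes against: an upright plate 54 mm wide, 57 to 100 mm above the chest, reaching from the slide over the rollers. It looks along the jig's +y, lies on the cradle's axis 75 mm above the chest, and moves with the slide. Its y axis is the jig's.
- half_bottle: Half bottle: loose, sealed, 59 mm thick, 241 mm long, about 0.7 kg (varies), lying on the rollers along the jig's y with its foot toward the fence. Origin at the centre of its foot (flat bottom), z axis along the bottle to its mouth; the axis is 75 mm above the chest. It slides along the rollers under about 3 to 8 N.
- bottle_mid (a point): Point on the half bottle's axis half-way along it, 75 mm above the chest while it lies on the rollers.
- bottle_mouth (a point): Centre of the half bottle's neck end (flat capsule top, 28 mm across), 241 mm from the foot, 75 mm above the chest; nothing but the board and rollers (tops 54 mm above the chest) lies beyond or under it.
- foil_cutter: Black foil cutter, 33 x 46 x 14 mm, loose on the jig's board beside the bottle's neck; origin under its middle. Bystander.
- corkscrew: Wing corkscrew standing on its bell, 43 x 65 x 125 mm; origin under it. Bystander.
- tasting_glass: Stemmed tasting glass, 64 mm wide, 155 mm tall; origin under its foot. Bystander.
- stopper: Wooden bottle stopper standing on its ball crown, 31 mm wide, 56 mm tall, loose in front of the jig; origin under it. Bystander.
- cork: Used wine cork, 24 x 45 x 24 mm, lying loose on the jig's board beyond the -y ends of the rollers; origin under its middle. Bystander.

How it is judged (in metres and radians):
On the way, in this order (a step that is already met when the one before it is completed fails the run):
1. the release pad is pressed down (value of joint release_pad above 0.0015 m), for 0.1 s.
2. the slide has been pushed up to the stop collar (y of slide_end in the frame of stop_face below 0.003 m), for 0.1 s.
3. the pad is up and the brake holds (y of slide_end in the frame of stop_face below 0.003 m and value of joint release_pad below 0.001 m), for 0.1 s.
4. the bottle's foot rests against the fence (y of slide_end in the frame of stop_face below 0.003 m and y of half_bottle in the frame of fence_face between -0.004 and 0.004 m and x of half_bottle in the frame of fence_face between -0.008 and 0.008 m), for 0.2 s.
At the end, for the whole second after the job is handed in: The slide's end is within 3 mm of the stop collar with the pad up (less than 1 mm down); the half bottle lies at rest on the rollers with its foot within 4 mm of the fence's face and within 8 mm of its middle line (all of step 4 and value of joint release_pad below 0.001 m and height (world z) of bottle_mid between 0.068 and 0.082 m and linear speed of half_bottle below 0.01 m/s); the robot touches nothing.
It fails at once if the slide is forced along the rail while its pad is up (value of joint release_pad below 0.0005 m and (velocity of joint fence_slide above 0.04 m/s or velocity of joint fence_slide below -0.04 m/s)).
It fails at once if the half bottle is lifted from the rollers or falls off them (height (world z) of bottle_mid above 0.092 m or height (world z) of bottle_mid below 0.06 m or height (world z) of half_bottle above 0.095 m or height (world z) of bottle_mouth above 0.1 m).
It fails at once if a bystander is moved by more than 25 mm (distance of any of foil_cutter, corkscrew, tasting_glass, stopper, cork from where it was at the start of the episode above 0.025 m).
It also fails if it takes over 53 s, if anything falls off the work surface, if the arm or the gripper's body presses on something with over 40 N, if the wrist force passes 120 N, or if a joint passes its speed limit or range.

## Working session

There is one attempt and no reset: what is moved stays moved. The work goes in short steps, Python scripts to look and compute and a tool call to move; the robot and the scene stay as the last step left them, time stands still between calls to the robot, and variables do not carry over. Pictures are saved under pics/ and viewed, at most 10 in all, crops included, and the job is handed in when it is done.

Besides the shell and the picture viewer there is one more tool, called after "Call:" as name(argument=value, ...), one argument or row to a line, values as JSON. carry_out: Moves the arm, as the interface text tells. Its arguments: {"type":"object","properties":{"motion":{"type":"array","items":{"type":"array","items":{"type":"number"}}},"force":{"type":"number"}},"required":["motion"]}

```bash
mkdir -p pics; cat > h.py <<'E'
import numpy as np, cv2
from scipy.spatial.transform import Rotation as R
from cell import ctrl
def att(c):
    a=np.array(c["attitude"],float)
    return a if a.shape==(3,3) else R.from_rotvec(a).as_matrix()
def snap(cam,name=None):
    c=ctrl.get_calibration(cam); im=ctrl.snapshot(cam)
    if name: cv2.imwrite(f"pics/{name}.png",cv2.cvtColor(im,cv2.COLOR_RGB2BGR))
    return c,im
def mark(cam,c,t):
    r=ctrl.mark_of(cam,t)
    return [(np.round(att(c)@np.array(d["location"])+np.array(c["origin"]),1),round(d["confidence"],2)) for d in r[:2]]
E
python3 - <<'E'
from h import *
print(ctrl.get_calibration("top")); s=ctrl.state(); print(s["clock"],s["tcp_pos"],s["ee_rot"],s["force"])
for cam in ["scene","top"]:
    c,im=snap(cam,cam)
    for t in ["pad_top","slide_end","stop_face","fence_face","half_bottle","bottle_mid","bottle_mouth","foil_cutter","corkscrew","tasting_glass","stopper","cork","jig"]:
        print(cam,t,mark(cam,c,t))
print(ctrl.state()["clock"])
E
```

```text
{'fx': 432.86979649131905, 'fy': 432.86979649131905, 'cx': 278.50038844648765, 'cy': 210.2259110948067, 'origin': array([ 406.75870712,   80.82669504, 1006.01449635]), 'attitude': array([ 0.04774725, -0.09596179, -1.56942032])}
0.0 [ 251.8123077  -571.72543549  194.22054305] [-3.07315685e+00 -6.46680726e-01  1.74777830e-04] [ 0.66901276 -0.4928755   0.44493229]
scene pad_top [(array([497.5, -27. ,  77.8]), 0.6)]
scene slide_end [(array([507. , -56.5,  53.6]), 0.94)]
scene stop_face [(array([ 510.8, -107.8,   54.7]), 0.45)]
scene fence_face [(array([567.2,  18.4,  77. ]), 0.86)]
scene half_bottle [(array([558.8,  60.6,  66.7]), 0.75)]
scene bottle_mid [(array([545.8, 179. ,  76.9]), 0.72)]
scene bottle_mouth [(array([536.2, 297.1,  74.1]), 0.69), (array([545.6, 180.3,  75.1]), 0.53)]
scene foil_cutter [(array([480.8, 144. ,  16.8]), 0.77)]
scene corkscrew [(array([352.2, 301.8,  -1.8]), 0.88)]
scene tasting_glass [(array([ 351.9, -231.5,   -3.8]), 0.96), (array([479.8, 144.6,  17.2]), 0.16)]
scene stopper [(array([362.7, 193.8,  -3.9]), 0.8)]
scene cork [(array([ 599. , -141.4,   12.3
[... 187 characters left out ...]
57.4]), 0.77), (array([ 3.544e+02, -2.328e+02, -3.000e-01]), 0.31)]
top stop_face [(array([ 511. , -115.9,   57.5]), 0.53)]
top fence_face [(array([565.2,  12.2,  73.4]), 0.61)]
top half_bottle [(array([562.8,  57. ,  69.7]), 0.91)]
top bottle_mid [(array([549.2, 179.6,  75.6]), 0.83)]
top bottle_mouth [(array([535.7, 293.4,  73.9]), 0.95), (array([481. , 142.4,  14.9]), 0.15)]
top foil_cutter [(array([481.2, 140.9,  13.6]), 0.7)]
top corkscrew [(array([349.8, 303.4,   2.1]), 0.97)]
top tasting_glass [(array([ 353.6, -231.4,   -1.6]), 0.72)]
top stopper [(array([361. , 196.8,   2.6]), 0.73)]
top cork [(array([ 594.3, -142.5,   16.6]), 0.77)]
top jig [(array([564.1,  40.8,   2.4]), 0.64)]
1.4
```

View pics/top.png

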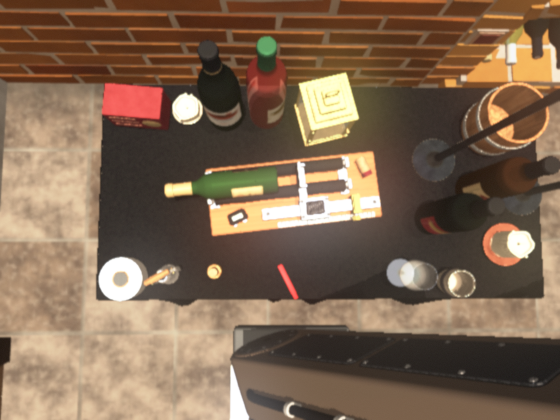

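View pics/scene.png

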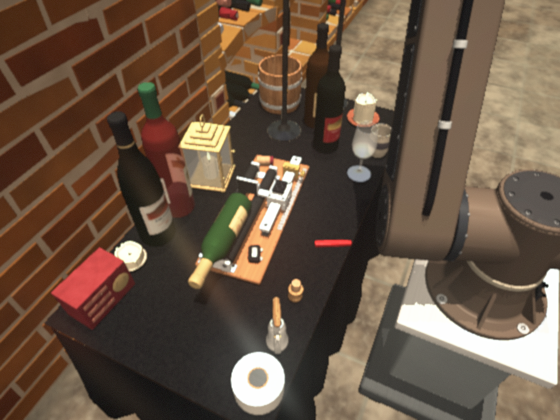

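The pictures agree with the networks. In the top view the pad is at about (316,208), the collar at (357,206), the fence at (302,185) and the bottle mouth at (170,190). The jig is turned by about 6°. I'll approach past the glass and the tall bottles by going in close to the base first, with the fingers shut.

Call:
carry_out(
  motion=[
    [0,0,0,-0.014,0,0,6],
    [0,0,0,-0.014,0,0,6],
    [0,0,0,-0.014,0,0,5.5],
    [0,0.011,-0.032,0,0,0,0],
    [0,0.011,-0.032,0,0,0,0],
    [0,0.011,-0.032,0,0,0,0],
    [0,0.011,-0.032,0,0,0,0],
    [0,0.011,-0.032,0,0,0,0],
    [0,0.011,-0.032,0,0,0,0],
    [0,0.011,-0.032,0,0,0,0],
    [0,0.011,-0.032,0,0,0,0],
    [0,0,0,0,0,0,0],
    [0,0,0,0,0,0,0],
  ],
)

```text
clock: 2.7
tcp_pos: [311.7, -307.8, 237.2]
ee_rot: [3.136, 0.174, 0.001]
force: [0.0, -0.3, -0.4]
finger_gap: -0.4
finger_force: 0.0
```

```bash
cat >> h.py <<'E'
def goto(p):
    s=ctrl.state(); r=R.from_rotvec(s["ee_rot"]); m=r.as_matrix()
    print("t",round(s["clock"],2),"tcp",np.round(s["tcp_pos"],1),"x",np.round(m[:,0],3),"y",np.round(m[:,1],3),"z",np.round(m[:,2],3),"F",np.round(s["force"],1),"gap",round(s["finger_gap"],1))
    print("tool shift",np.round(m.T@(np.array(p)-s["tcp_pos"]),1))
E
python3 - <<'E'
from h import *
goto([499,-28,130])
for cam in ["top","scene","wrist"]:
    c,im=snap(cam,cam+"2" if cam=="wrist" else None)
    for t in ["pad_top","slide_end","stop_face","fence_face","bottle_mid","bottle_mouth"]: print(cam,t,mark(cam,c,t))
E
```

```text
t 2.7 tcp [ 311.7 -307.8  237.2] x [0.994 0.11  0.   ] y [ 0.11  -0.994  0.001] z [ 0.001 -0.001 -1.   ] F [ 0.  -0.3 -0.4] gap -0.4
tool shift [ 217.  -257.5  107.1]
top pad_top [(array([502.7, -30.3,  80.5]), 0.52)]
top slide_end [(array([504.4, -60.3,  55. ]), 0.75)]
top stop_face [(array([ 508.2, -110.2,   56.7]), 0.8)]
top fence_face [(array([565.1,  13.8,  72.8]), 0.6), (array([362.8, 198.1,   0.8]), 0.55)]
top bottle_mid [(array([548.6, 180.1,  77.1]), 0.91)]
top bottle_mouth [(array([533.2, 296.1,  73.2]), 0.66)]
scene pad_top [(array([497.9, -27.2,  77.2]), 0.75), (array([567.2,  44.5,   3.4]), 0.19)]
scene slide_end [(array([505.7, -59.2,  53. ]), 0.59), (array([564.6,  42.8,  -1.8]), 0.47)]
scene stop_face [(array([ 510. , -108.2,   55.8]), 0.56), (array([353.3, 301.4,  -3.9]), 0.55)]
scene fence_face [(array([566.1,  18.1,  73. ]), 0.65)]
scene bottle_mid [(array([547.4, 177.7,  71.8]), 0.75)]
scene bottle_mouth [(array([535.6, 300.6,  74.2]), 0.96)]
wrist pad_top []
wrist slide_end []
wrist stop_face []
wrist fence_face []
wrist bottle_mid []
wrist bottle_mouth []
```

Call:
carry_out(
  motion=[
    [0,0.024,-0.0286,0,0,0,0],
    [0,0.024,-0.0286,0,0,0,0],
    [0,0.024,-0.0286,0,0,0,0],
    [0,0.024,-0.0286,0,0,0,0],
    [0,0.024,-0.0286,0,0,0,0],
    [0,0.024,-0.0286,0.0,0,0,0],
    [0,0.024,-0.0286,0.02,0,0,0],
    [0,0.024,-0.0286,0.02,0,0,0],
    [0,0.025,-0.0286,0.03,0,0,0],
    [0,0,0,0.03,0,0,0],
    [0,0,0,0.015,0,0,0],
    [0,0,0,0.015,0,0,0],
    [0,0,0,0,0,0,0],
    [0,0,0,0,0,0,0],
  ],
)

```text
clock: 5.15
tcp_pos: [499.2, -28.5, 107.0]
ee_rot: [3.137, 0.172, -0.0]
force: [-0.5, 0.5, 0.5]
finger_gap: 0.0
finger_force: 0.0
```

```bash
python3 - <<'E'
from h import *
goto([499.5,-28.2,78])
c,im=snap("wrist","w3")
for t in ["pad_top","slide_end","stop_face","fence_face","half_bottle"]: print(t,mark("wrist",c,t))
E
```

```text
t 5.15 tcp [499.2 -28.5 107. ] x [ 0.994  0.109 -0.   ] y [ 0.109 -0.994  0.   ] z [-0. -0. -1.] F [-0.5  0.5  0.5] gap 0.0
tool shift [ 0.3 -0.2 29. ]
pad_top [(array([498. , -23.1,  79.1]), 0.82)]
slide_end [(array([503.9, -58.4,  56.4]), 0.67)]
stop_face [(array([ 508.5, -108.9,   51.2]), 0.6)]
fence_face [(array([ 505.4, -106. ,   51.2]), 0.7), (array([566.9,  10.1,  75.4]), 0.59)]
half_bottle []
```

View pics/w3.png

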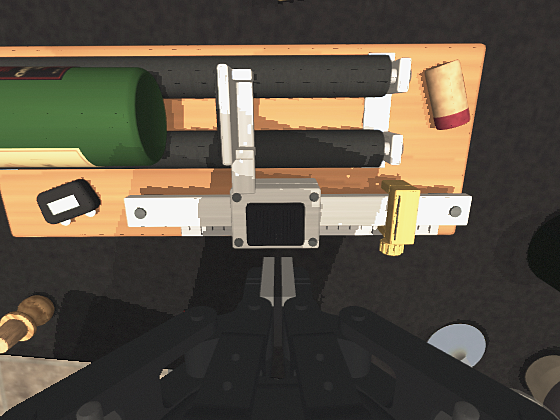

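The wrist view shows the pad at (275,224), in line with the fingers at column 277. The collar is at (400,215), the fence clear at (240,120). I'll go down onto the pad.

Call:
carry_out(
  motion=[
    [0,0,0,0.012,0,0,0],
    [0,0,0,0.01,0,0,0],
    [0,0,0,0.003,0,0,0],
    [0,0,0,0.003,0,0,0],
    [0,0,0,0.002,0,0,0],
    [0,0,0,0.001,0,0,0],
    [0,0,0,0,0,0,0],
    [0,0,0,0,0,0,0],
  ],
)

```text
clock: 6.25
tcp_pos: [499.1, -28.4, 75.9]
ee_rot: [3.137, 0.172, 0.0]
force: [-0.6, 0.2, -0.6]
finger_gap: 0.2
finger_force: 0.0
```

Call:
carry_out(
  motion=[
    [0,0,0,0.001,0,0,0],
    [0,0,0,0.001,0,0,0],
    [0,0,0,0,0,0,0],
  ],
)

```text
clock: 6.55
tcp_pos: [499.0, -28.4, 73.7]
ee_rot: [3.137, 0.172, -0.0]
force: [0.3, -0.6, 0.7]
finger_gap: -0.1
finger_force: 0.0
```

```bash
python3 - <<'E'
from h import *
goto([499,-28.2,78])
c,im=snap("wrist","w4")
print(c)
def px(p):
    q=att(c).T@(np.array(p)-c["origin"]); return c["cx"]+c["fx"]*q[0]/-q[2], c["cy"]-c["fy"]*q[1]/-q[2]
print(px([499,-28.2,78]),px(ctrl.state()["tcp_pos"]))
for t in ["pad_top","slide_end","fence_face"]: print(t,mark("wrist",c,t))
E
```

```text
t 6.55 tcp [499.  -28.4  73.7] x [ 0.994  0.109 -0.   ] y [ 0.109 -0.994  0.   ] z [-0. -0. -1.] F [ 0.3 -0.6  0.7] gap -0.1
tool shift [ 0.  -0.2 -4.3]
{'fx': 328.2448135072658, 'fy': 328.2448135072658, 'cx': 277.3407003120292, 'cy': 210.54163956896878, 'origin': array([576.00092728, -19.98267764, 253.26989791]), 'attitude': array([-0.25056127,  0.22361323, -1.44814954])}
(np.float64(276.652302041788), np.float64(246.4872935436211)) (np.float64(276.99278583811343), np.float64(243.5551552461533))
pad_top [(array([497.1, -23.4,  82.2]), 0.81)]
slide_end [(array([504.2, -57.7,  54.6]), 0.85), (array([500.1, -22.3,  80.3]), 0.46)]
fence_face [(array([564.3,   8.4,  76.5]), 0.7)]
```

View pics/w4.png

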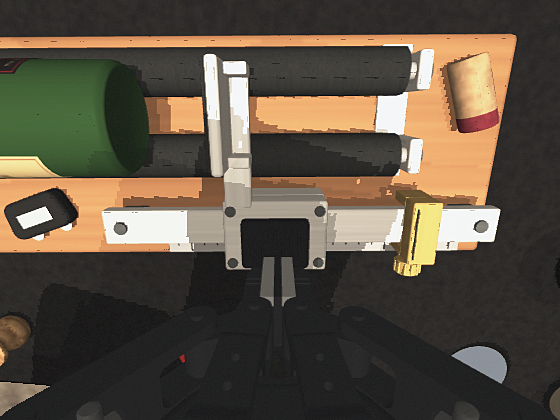

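The finger tips, at (277,256), look to be still above the pad, which spans about u 240–313 and v 218–262. There is no contact force yet. I'll move 3 mm toward the pad's middle and feel downward.

Call:
carry_out(
  motion=[
    [0,0.003,0,0,0,0,0],
    [0,0,0,0.001,0,0,0],
    [0,0,0,0.001,0,0,0],
    [0,0,0,0,0,0,0],
  ],
)

```text
clock: 7.15
tcp_pos: [501.9, -28.0, 71.6]
ee_rot: [-3.137, -0.172, 0.001]
force: [-0.6, 0.2, 0.4]
finger_gap: -0.1
finger_force: 0.0
```

Call:
carry_out(
  motion=[
    [0,0,0,0.001,0,0,0],
    [0,0,0,0.001,0,0,0],
    [0,0,0,0,0,0,0],
  ],
)

```text
clock: 7.45
tcp_pos: [502.0, -28.0, 69.7]
ee_rot: [3.137, 0.172, -0.0]
force: [-0.4, -0.7, 0.3]
finger_gap: 0.2
finger_force: 0.0
```

```bash
python3 - <<'E'
from h import *
out=[]
for cam,w in (("scene",45),("top",45)):
    c,im=snap(cam); p=[500,-28,90]
    q=att(c).T@(np.array(p)-c["origin"]); u,v=int(c["cx"]+c["fx"]*q[0]/-q[2]),int(c["cy"]-c["fy"]*q[1]/-q[2])
    out.append(cv2.resize(im[v-w:v+w,u-w:u+w],(400,400),interpolation=cv2.INTER_CUBIC))
    print(mark(cam,c,"pad_top"))
cv2.imwrite("pics/c5.png",cv2.cvtColor(np.hstack(out),cv2.COLOR_RGB2BGR))
E
```

```text
[(array([498.1, -29.5,  76.8]), 0.59)]
[]
```

View pics/c5.png

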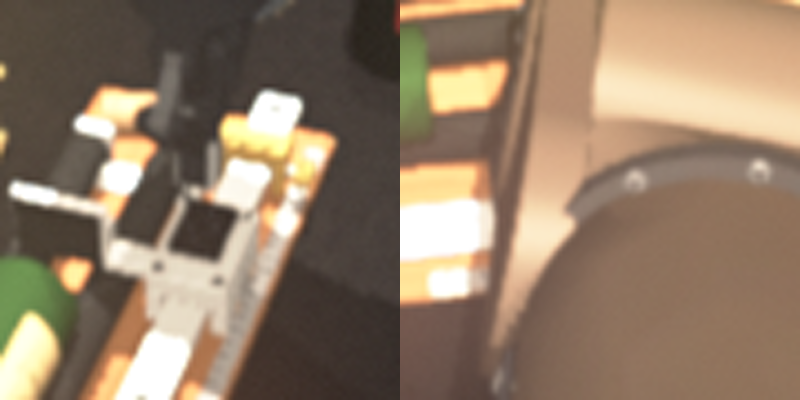

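In the scene crop the finger tip, at (212,185), floats over the pad at (203,228). It is 15–20 mm above it, so the reported TCP is lower than the real tip. I'll keep feeling downward.

Call:
carry_out(
  motion=[
    [0,0,0,0.002,0,0,0],
    [0,0,0,0.002,0,0,0],
    [0,0,0,0.001,0,0,0],
    [0,0,0,0.001,0,0,0],
    [0,0,0,0,0,0,0],
  ],
)

```text
clock: 8.15
tcp_pos: [502.0, -28.1, 63.6]
ee_rot: [3.137, 0.172, -0.0]
force: [-0.4, -1.0, 0.6]
finger_gap: 0.2
finger_force: 0.0
```

Call:
carry_out(
  motion=[
    [0,0,0,0.001,0,0,0],
    [0,0,0,0.001,0,0,0],
    [0,0,0,0.001,0,0,0],
    [0,0,0,0,0,0,0],
  ],
)

```text
clock: 8.55
tcp_pos: [501.9, -28.1, 60.7]
ee_rot: [3.137, 0.172, -0.0]
force: [-0.2, 0.7, -0.5]
finger_gap: -0.1
finger_force: 0.0
```

Call:
carry_out(
  motion=[
    [0,0,0,0.001,0,0,0],
    [0,0,0,0.001,0,0,0],
    [0,0,0,0.001,0,0,0],
    [0,0,0,0,0,0,0],
  ],
)

```text
clock: 8.95
tcp_pos: [502.0, -28.1, 57.6]
ee_rot: [3.137, 0.172, -0.0]
force: [0.3, -0.1, -0.2]
finger_gap: -0.1
finger_force: 0.0
```

```bash
python3 - <<'E'
from h import *
out=[]
c,im=snap("scene"); w=45
def px(p):
    q=att(c).T@(np.array(p)-c["origin"]); return np.round([c["cx"]+c["fx"]*q[0]/-q[2],c["cy"]-c["fy"]*q[1]/-q[2]],1)
for n,p in dict(pad=[500,-28,78],tcp=ctrl.state()["tcp_pos"],up=[502,-28,98]).items(): print(n,px(p), (px(p)-(px([500,-28,90]).astype(int)-w))*400/90)
u,v=px([500,-28,90]).astype(int)
out.append(cv2.resize(im[v-w:v+w,u-w:u+w],(400,400),interpolation=cv2.INTER_CUBIC))
c,im=snap("wrist"); out.append(cv2.resize(im[140:340,180:380],(400,400)))
cv2.imwrite("pics/c6.png",cv2.cvtColor(np.hstack(out),cv2.COLOR_RGB2BGR))
E
```

```text
pad [279.6 183.9] [202.66666667 217.33333333]
tcp [278.9 189.6] [199.55555556 242.66666667]
up [278.8 177.5] [199.11111111 188.88888889]
```

View pics/c6.png

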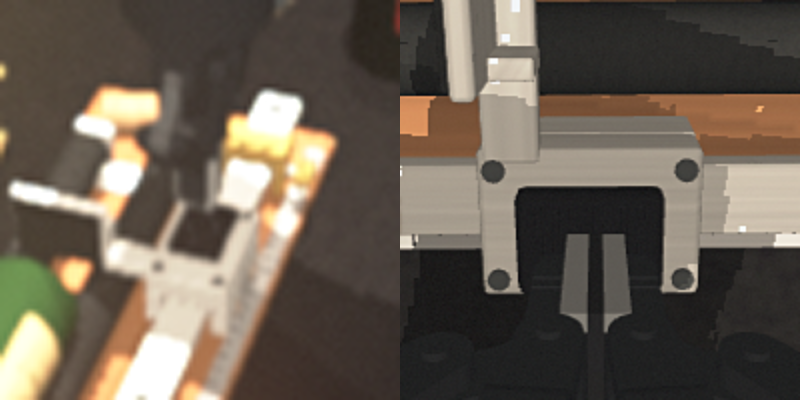

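```bash
python3 - <<'E'
from h import *
def ray(cam,u,v):
    c=ctrl.get_calibration(cam); d=att(c)@np.array([(u-c["cx"])/c["fx"],-(v-c["cy"])/c["fy"],-1]); return np.array(c["origin"]),d/np.linalg.norm(d)
c=ctrl.get_calibration("scene"); q=att(c).T@(np.array([500,-28,90])-c["origin"]); u0,v0=int(c["cx"]+c["fx"]*q[0]/-q[2]),int(c["cy"]-c["fy"]*q[1]/-q[2])
def tri(a,b):
    (o1,d1),(o2,d2)=a,b
    t=np.linalg.lstsq(np.c_[d1,-d2],o2-o1,rcond=None)[0]; return np.round(o1+t[0]*d1,1),np.round(o2+t[1]*d2,1)
S=lambda x,y: ray("scene",u0-45+x/4.444,v0-45+y/4.444)
W=lambda x,y: ray("wrist",180+(x-400)/2,140+y/2)
print("tip",tri(S(211,207),W(597,235)))
print("pad centre",tri(S(203,228),W(590,238)))
o,d=W(590,238); print("pad on z=78",o+d*(78-o[2])/d[2])
for z in (58,70,78,84): o,d=W(597,235); print("tip at z",z,np.round(o+d*(z-o[2])/d[2],1))
print(c["origin"], "wristcam rel tcp", np.round(R.from_rotvec(ctrl.state()["ee_rot"]).as_matrix().T@(ctrl.get_calibration("wrist")["origin"]-ctrl.state()["tcp_pos"]),1))
print(ctrl.state()["joints"])
E
```

```text
tip (array([497.8, -34.1,  81.1]), array([503. , -28.8,  78.4]))
pad centre (array([499.2, -26.7,  71.2]), array([498.6, -27.3,  71.6]))
pad on z=78 [501.711414   -27.05073744  78.        ]
tip at z 58 [493.2 -30.   58. ]
tip at z 70 [499.  -29.3  70. ]
tip at z 78 [502.8 -28.8  78. ]
tip at z 84 [505.7 -28.5  84. ]
[201.09494212 611.02156357 763.98824014] wristcam rel tcp [ 7.750e+01  1.000e-01 -1.796e+02]
[-1.87259877e-01  5.17893737e-01  1.99183051e+00 -1.46660349e-04
  6.31937385e-01  1.27430018e+00]
```

Triangulating puts the visible tip at z ≈ 79–80, right over the pad, so contact should come within a few mm.

Call:
carry_out(
  motion=[
    [0,0,0,0.001,0,0,0],
    [0,0,0,0.001,0,0,0],
    [0,0,0,0,0,0,0],
  ],
)

```text
clock: 9.35
tcp_pos: [502.0, -28.1, 55.6]
ee_rot: [3.137, 0.172, -0.0]
force: [-0.2, 0.2, -0.2]
finger_gap: 0.2
finger_force: 0.0
```

Call:
carry_out(
  motion=[
    [0,0,0,0.001,0,0,0],
    [0,0,0,0.001,0,0,0],
    [0,0,0,0,0,0,0],
  ],
)

```text
clock: 9.65
tcp_pos: [502.0, -28.1, 53.6]
ee_rot: [3.137, 0.172, -0.0]
force: [-0.8, 0.9, 0.0]
finger_gap: -0.1
finger_force: 0.0
```

Call:
carry_out(
  motion=[
    [0,0,0,0.001,0,0,0],
    [0,0,0,0.001,0,0,0],
    [0,0,0,0,0,0,0],
  ],
)

```text
clock: 9.95
tcp_pos: [502.0, -28.1, 51.6]
ee_rot: [3.137, 0.172, -0.0]
force: [-0.1, -0.2, -0.7]
finger_gap: 0.2
finger_force: 0.0
```

```bash
python3 - <<'E'
from h import *
s=ctrl.state(); print(np.round(s["force"],1),np.round(s["torque"],2),s["tcp_pos"])
out=[]
c,im=snap("scene"); w=45
q=att(c).T@(np.array([500,-28,90])-c["origin"]); u,v=int(c["cx"]+c["fx"]*q[0]/-q[2]),int(c["cy"]-c["fy"]*q[1]/-q[2])
out.append(cv2.resize(im[v-w:v+w,u-w:u+w],(400,400),interpolation=cv2.INTER_CUBIC))
c,im=snap("wrist"); out.append(cv2.resize(im[180:300,220:340],(400,400)))
cv2.imwrite("pics/c7.png",cv2.cvtColor(np.hstack(out),cv2.COLOR_RGB2BGR))
E
```

```text
[-0.1 -0.2 -0.7] [-0.   -0.09  0.04] [501.95382429 -28.05467944  51.64684424]
```

View pics/c7.png

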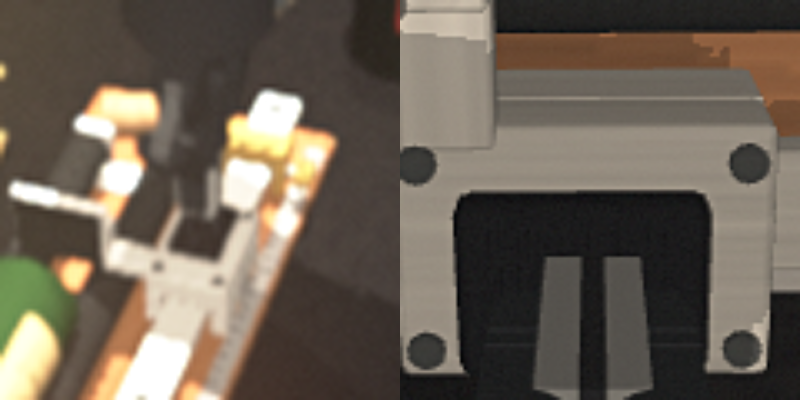

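The tip is still not touching: it sits at (211,213) in the scene crop, against the pad centre at (203,230), and the force is zero. I'll continue in small feeling steps.

Call:
carry_out(
  motion=[
    [0,0,0,0.001,0,0,0],
    [0,0,0,0.001,0,0,0],
    [0,0,0,0.001,0,0,0],
    [0,0,0,0,0,0,0],
  ],
)

```text
clock: 10.45
tcp_pos: [502.0, -28.1, 48.6]
ee_rot: [3.137, 0.172, -0.0]
force: [-0.7, 0.1, 1.2]
finger_gap: -0.0
finger_force: 0.0
```

Call:
carry_out(
  motion=[
    [0,0,0,0.001,0,0,0],
    [0,0,0,0.001,0,0,0],
    [0,0,0,0.001,0,0,0],
    [0,0,0,0,0,0,0],
  ],
)

```text
clock: 10.85
tcp_pos: [502.0, -28.1, 45.6]
ee_rot: [3.137, 0.172, -0.0]
force: [0.0, -0.2, 0.8]
finger_gap: -0.2
finger_force: 0.0
```

Call:
carry_out(
  motion=[
    [0,0,0,0.001,0,0,0],
    [0,0,0,0.001,0,0,0],
    [0,0,0,0,0,0,0],
  ],
)

```text
clock: 11.15
tcp_pos: [501.9, -28.1, 43.6]
ee_rot: [3.137, 0.172, -0.0]
force: [-0.4, -0.0, -0.8]
finger_gap: 0.0
finger_force: 0.0
```

```bash
python3 - <<'E'
from h import *
s=ctrl.state(); print(s["tcp_pos"],np.round(s["joint_torque"],1))
for cam in ["scene","wrist"]:
    c,im=snap(cam); print(mark(cam,c,"pad_top"),mark(cam,c,"slide_end"))
    if cam=="scene":
        w=30; p=[500,-28,85]; q=att(c).T@(np.array(p)-c["origin"]); u,v=int(c["cx"]+c["fx"]*q[0]/-q[2]),int(c["cy"]-c["fy"]*q[1]/-q[2]); a=im[v-w:v+w,u-w:u+w]; print(u,v)
    else: b=im[200:320,220:340]
o=np.hstack([cv2.resize(x,(400,400),interpolation=cv2.INTER_CUBIC) for x in (a,b)])
o=(255*(o/255.)**0.5).astype(np.uint8)
cv2.imwrite("pics/c8.png",cv2.cvtColor(o,cv2.COLOR_RGB2BGR))
E
```

```text
[501.9471328  -28.0802503   43.64228211] [ -0.  -53.8 -14.8  -0.   -0.    0. ]
[] [(array([502.9, -57. ,  52.1]), 0.84), (array([ 507.3, -108.3,   56.4]), 0.42)]
279 181
[] [(array([504.8, -61.4,  54.2]), 0.73)]
```

View pics/c8.png

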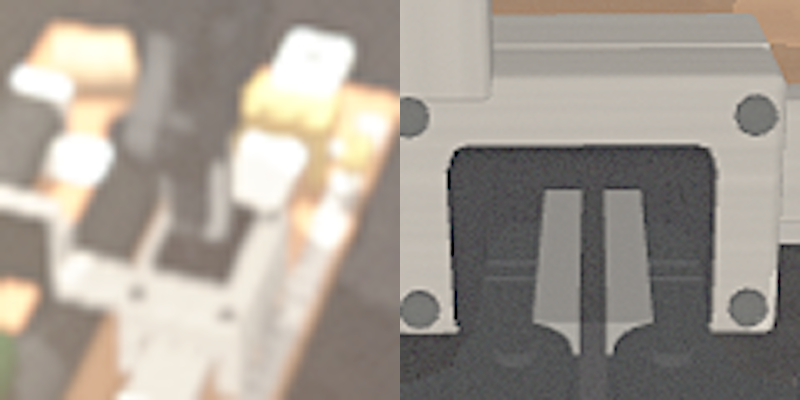

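The tip is now just over the pad. In the wrist crop it is at v=188, with the pad spanning about 145–310. The scene crop suggests about 3–7 mm still to go.

Call:
carry_out(
  motion=[
    [0,0,0,0.001,0,0,0],
    [0,0,0,0.001,0,0,0],
    [0,0,0,0.001,0,0,0],
    [0,0,0,0,0,0,0],
  ],
)

```text
clock: 11.85
tcp_pos: [502.1, -28.1, 40.9]
ee_rot: [3.137, 0.172, 0.0]
force: [-1.2, 0.9, 5.5]
finger_gap: 0.2
finger_force: 3.0
```

Contact: 5.5 N at TCP z = 40.9, so the real tip is about 37 mm higher than reported. I'll press in the pad.

Call:
carry_out(
  motion=[
    [0,0,0,0.001,0,0,0],
    [0,0,0,0.001,0,0,0],
    [0,0,0,0.001,0,0,0],
    [0,0,0,0,0,0,0],
    [0,0,0,0,0,0,0],
  ],
)

```text
clock: 12.35
tcp_pos: [502.1, -28.1, 38.1]
ee_rot: [3.137, 0.172, 0.001]
force: [-1.7, -0.4, 7.9]
finger_gap: 0.2
finger_force: 3.8
```

Call:
carry_out(
  motion=[
    [0,0,0,0.0007,0,0,0],
    [0,0,0.003,0,0,0,0],
    [0,0,0.005,0,0,0,0],
    [0,0,0.005,0,0,0,0],
    [0,0,0.005,0,0,0,0],
    [0,0,0.005,0,0,0,0],
    [0,0,0.005,0,0,0,0],
    [0,0,0,0,0,0,0],
  ],
)

```text
clock: 13.15
tcp_pos: [505.4, -56.5, 37.5]
ee_rot: [3.136, 0.171, 0.001]
force: [-0.3, -1.0, 8.7]
finger_gap: 0.3
finger_force: 4.0
```

```bash
python3 - <<'E'
from h import *
goto([502,-60,38])
for cam in ["scene","wrist"]:
    c,im=snap(cam); print(mark(cam,c,"slide_end"),mark(cam,c,"stop_face"),mark(cam,c,"fence_face"))
E
```

```text
t 13.15 tcp [505.4 -56.5  37.5] x [0.994 0.109 0.001] y [ 0.109 -0.994  0.001] z [ 0.001 -0.    -1.   ] F [-0.3 -1.   8.7] gap 0.3
tool shift [-3.8  3.1 -0.5]
[(array([509.1, -87.4,  53.4]), 0.57)] [(array([ 509.7, -109. ,   55.8]), 0.55)] [(array([569.4, -12.1,  74.3]), 0.85)]
[(array([506.8, -87.3,  58.4]), 0.89)] [(array([ 506.1, -109.4,   54.2]), 0.56)] [(array([ 600.7, -146.6,   16.8]), 0.72)]
```

The slide follows the finger, with about 22 mm to go to the collar.

Call:
carry_out(
  motion=[
    [0,0,0.005,0,0,0,0],
    [0,0,0.005,0,0,0,0],
    [0,0,0.004,0,0,0,0],
    [0,0,0.002,0,0,0,0],
    [0,0,0.002,0,0,0,0],
    [0,0,0.001,0,0,0,0],
    [0,0,0,0,0,0,0],
  ],
)

```text
clock: 14.25
tcp_pos: [507.6, -75.0, 37.6]
ee_rot: [3.136, 0.171, 0.002]
force: [-0.8, -0.8, 8.6]
finger_gap: 0.0
finger_force: 4.0
```

Call:
carry_out(
  motion=[
    [0,0,0.001,0,0,0,0],
    [0,0,0.001,0,0,0,0],
    [0,0,0.001,0,0,0,0],
    [0,0,0.001,0,0,0,0],
    [0,0,0,0,0,0,0],
  ],
)

```text
clock: 14.75
tcp_pos: [508.0, -78.9, 37.6]
ee_rot: [3.136, 0.172, 0.002]
force: [0.2, -0.1, 8.5]
finger_gap: 0.1
finger_force: 4.0
```

Call:
carry_out(
  motion=[
    [0,0,0.001,0,0,0,0],
    [0,0,0.001,0,0,0,0],
    [0,0,0.001,0,0,0,0],
    [0,0,0,0,0,0,0],
  ],
)

```text
clock: 15.15
tcp_pos: [508.1, -81.4, 37.5]
ee_rot: [-3.137, -0.171, -0.001]
force: [0.1, 4.5, 8.6]
finger_gap: 0.1
finger_force: 4.0
```

Call:
carry_out(
  motion=[
    [0,0,0.001,0,0,0,0],
    [0,0,0,0,0,0,0],
  ],
)

```text
clock: 15.35
tcp_pos: [508.2, -82.3, 37.5]
ee_rot: [-3.137, -0.171, -0.001]
force: [-1.0, 6.0, 8.6]
finger_gap: 0.1
finger_force: 4.0
```

```bash
python3 - <<'E'
from h import *
goto([502,-60,38])
for cam in ["scene","wrist"]:
    c,im=snap(cam); print(mark(cam,c,"slide_end"),mark(cam,c,"stop_face"),mark(cam,c,"fence_face"))
E
```

```text
t 15.35 tcp [508.2 -82.3  37.5] x [0.994 0.109 0.001] y [ 0.109 -0.994 -0.   ] z [ 0.  0. -1.] F [-1.   6.   8.6] gap 0.1
tool shift [ -3.7 -22.8  -0.5]
[(array([ 509.5, -112.3,   51.7]), 0.67)] [(array([ 505.8, -111.3,   53.9]), 0.62), (array([349. , 303.4,  -3.1]), 0.44)] [(array([574.6, -36.7,  70.8]), 0.83)]
[(array([ 510.7, -112.4,   59.8]), 0.65)] [(array([ 506.7, -109.2,   49.2]), 0.64)] [(array([573.9, -42.2,  76.9]), 0.97)]
```

The slide is at the collar: the side force rose to 6 N and the networks put the end and the face together. Now I'll lift off and go high round to the neck end.

Call:
carry_out(
  motion=[
    [0,0,0,-0.002,0,0,0],
    [0,0,0,-0.003,0,0,0],
    [0,0,0,-0.01,0,0,0],
    [0,0,0,-0.03,0,0,0],
    [0,0,0,-0.035,0,0,0],
    [0,0,0,-0.03,0,0,0],
    [0,0,0,0,0,0,0],
    [0,0,0,0,0,0,0],
  ],
)

```text
clock: 16.55
tcp_pos: [508.0, -82.8, 147.6]
ee_rot: [3.136, 0.172, 0.002]
force: [-1.2, -0.6, -0.1]
finger_gap: 0.1
finger_force: 0.0
```

```bash
python3 - <<'E'
from h import *
for cam in ["scene","wrist"]:
    c,im=snap(cam); print([mark(cam,c,t) for t in ("slide_end","stop_face","fence_face","pad_top","half_bottle","bottle_mid","bottle_mouth")])
goto([530.5,341,150])
E
```

```text
[[(array([ 515.1, -111.6,   55.9]), 0.57)], [(array([ 509.8, -111. ,   56.1]), 0.6)], [(array([572.6, -36.4,  76.5]), 0.85)], [(array([506.1, -81.7,  75.5]), 0.7)], [(array([561.1,  60.9,  70. ]), 0.83)], [(array([548.4, 178.9,  74.4]), 0.97), (array([ 598.7, -141.9,   12.3]), 0.47)], [(array([538.6, 299.1,  73.2]), 0.85)]]
[[(array([ 505.8, -110.1,   55.9]), 0.57)], [(array([ 504.5, -106.8,   52.3]), 0.82)], [(array([571.5, -43.7,  73.7]), 0.82)], [(array([506.3, -78.3,  79.3]), 0.84)], [(array([561.9,  53.9,  69.8]), 0.68)], [(array([ 3.581e+02, -2.310e+02, -3.000e-01]), 0.36)], [(array([483.5, 146.4,  16.4]), 0.49)]]
t 17.35 tcp [508.  -82.7 147.1] x [0.994 0.109 0.   ] y [ 0.109 -0.994  0.   ] z [ 0. -0. -1.] F [-0.1 -0.2  0.2] gap 0.1
tool shift [  68.6 -418.8   -2.9]
```

Call:
carry_out(
  motion=[
    [0,0.005,-0.03,0,0,0,0],
    [0,0.005,-0.03,0,0,0,0],
    [0,0.005,-0.03,0,0,0,0],
    [0,0.005,-0.03,0,0,0,0],
    [0,0.005,-0.03,0,0,0,0],
    [0,0.005,-0.03,0,0,0,0],
    [0,0.005,-0.03,0,0,0,0],
    [0,0.005,-0.03,0,0,0,0],
    [0,0.005,-0.03,0,0,0,0],
    [0,0.005,-0.03,0,0,0,0],
    [0,0.005,-0.03,0,0,0,0],
    [0,0.005,-0.03,0,0,0,0],
    [0,0.005,-0.03,0,0,0,0],
    [0,0.004,-0.029,0,0,0,0],
    [0,0,0,0,0,0,0],
    [0,0,0,0,0,0,0],
  ],
)

```text
clock: 18.95
tcp_pos: [530.5, 341.4, 146.7]
ee_rot: [3.136, 0.174, -0.001]
force: [-0.4, -0.2, -1.0]
finger_gap: -0.2
finger_force: 0.0
```

```bash
python3 - <<'E'
from h import *
goto([530.5,341,26])
for cam in ["scene","wrist"]:
    c,im=snap(cam,"n_"+cam); print([mark(cam,c,t) for t in ("half_bottle","bottle_mid","bottle_mouth","corkscrew")])
E
```

```text
t 18.95 tcp [530.5 341.4 146.7] x [ 0.994  0.11  -0.001] y [ 0.11  -0.994  0.   ] z [-0.    -0.001 -1.   ] F [-0.4 -0.2 -1. ] gap -0.2
tool shift [ -0.    0.3 120.7]
[[(array([561. ,  62.4,  69.9]), 0.75)], [(array([547. , 178. ,  76.6]), 0.6), (array([558.3,  59.4,  69.8]), 0.56)], [(array([536.4, 299.5,  76.2]), 0.77), (array([353.9, 303.9,  -2.8]), 0.39)], [(array([3.532e+02, 3.003e+02, 2.000e-01]), 0.89)]]
[[], [(array([549. , 175.1,  76. ]), 0.89)], [(array([538.3, 293.6,  74.1]), 0.57)], []]
```

View pics/n_wrist.png

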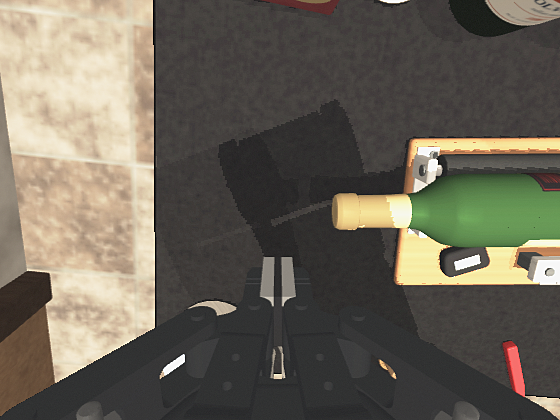

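The wrist view shows the mouth at (338,212), 40-odd mm to the side of the fingers at (277,260), and the space below is free. I'll go down to a real tip height of about 64 mm (TCP 27).

Call:
carry_out(
  motion=[
    [0,0.0015,0,0.02,0,0,0],
    [0,0,0,0.025,0,0,0],
    [0,0,0,0.025,0,0,0],
    [0,0,0,0.025,0,0,0],
    [0,0,0,0.015,0,0,0],
    [0,0,0,0.01,0,0,0],
    [0,0,0,0,0,0,0],
    [0,0,0.006,0,0,0,0],
    [0,0,0.006,0,0,0,0],
    [0,0,0.004,0,0,0,0],
    [0,0,0.003,0,0,0,0],
    [0,0,0,0,0,0,0],
  ],
)

```text
clock: 20.65
tcp_pos: [534.7, 322.1, 27.5]
ee_rot: [-3.137, -0.171, -0.001]
force: [0.2, 0.4, 0.3]
finger_gap: 0.3
finger_force: 0.0
```

Call:
carry_out(
  motion=[
    [0,0,0.003,0,0,0,0],
    [0,0,0.003,0,0,0,0],
    [0,0,0.003,0,0,0,0],
    [0,0,0.003,0,0,0,0],
    [0,0,0.003,0,0,0,0],
    [0,0,0.003,0,0,0,0],
    [0,0,0,0,0,0,0],
  ],
)

```text
clock: 21.35
tcp_pos: [536.6, 304.6, 27.2]
ee_rot: [-3.137, -0.172, -0.001]
force: [-0.5, 0.6, 0.9]
finger_gap: 0.0
finger_force: 0.6
```

```bash
python3 - <<'E'
from h import *
goto([534,300,27])
for cam in ["scene","wrist"]:
    c,im=snap(cam,"m_"+cam); print([mark(cam,c,t) for t in ("half_bottle","bottle_mid","bottle_mouth")])
E
```

```text
t 21.35 tcp [536.6 304.6  27.2] x [0.994 0.109 0.   ] y [ 0.109 -0.994 -0.   ] z [ 0.  0. -1.] F [-0.5  0.6  0.9] gap 0.0
tool shift [-3.1  4.2  0.2]
[[(array([561. ,  57.3,  66.9]), 0.6)], [(array([546.3, 172.2,  76.2]), 0.93)], [(array([535.2, 296.7,  76.3]), 0.89)]]
[[], [], [(array([536.3, 290.6,  75.2]), 0.58)]]
```

Call:
carry_out(
  motion=[
    [0,0,0.003,0,0,0,0],
    [0,0,0.003,0,0,0,0],
    [0,0,0.003,0,0,0,0],
    [0,0,0.003,0,0,0,0],
    [0,0,0,0,0,0,0],
  ],
)

```text
clock: 22.25
tcp_pos: [537.8, 292.2, 27.1]
ee_rot: [3.137, 0.171, -0.0]
force: [-0.3, 1.2, 0.4]
finger_gap: 0.1
finger_force: 0.5
```

```bash
python3 - <<'E'
from h import *
goto([534,300,27])
for cam in ["scene","wrist"]:
    c,im=snap(cam,"m2_"+cam); print([mark(cam,c,t) for t in ("half_bottle","bottle_mid","bottle_mouth")])
E
```

```text
t 22.25 tcp [537.8 292.2  27.1] x [ 0.994  0.109 -0.   ] y [ 0.109 -0.994  0.   ] z [-0. -0. -1.] F [-0.3  1.2  0.4] gap 0.1
tool shift [-2.9 -8.2  0.1]
[[(array([561.2,  44.9,  70.6]), 0.92)], [(array([549.1, 161.1,  73.9]), 0.74)], [(array([537.9, 283.5,  77.7]), 0.85), (array([480.8, 145.4,  14.6]), 0.34)]]
[[(array([487.4, 148.1,  17.4]), 0.55)], [], [(array([535. , 277.5,  75.9]), 0.72)]]
```

View pics/m2_wrist.png

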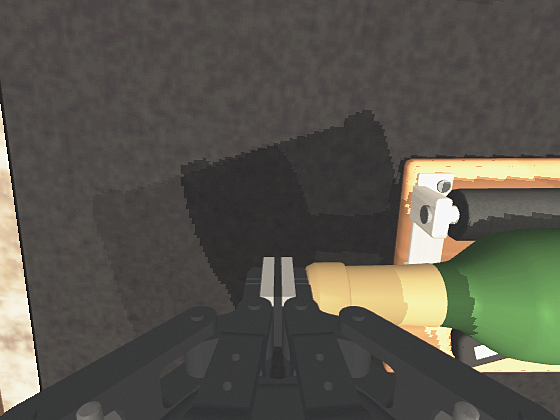

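The bottle is moving with the finger, which lies flat on the mouth face at (305,285). Its foot is about 84 mm from the fence. I'll keep pushing.

Call:
carry_out(
  motion=[
    [0,0,0.003,0,0,0,0],
    [0,0,0.004,0,0,0,0],
    [0,0,0.004,0,0,0,0],
    [0,0,0.004,0,0,0,0],
    [0,0,0.004,0,0,0,0],
    [0,0,0.004,0,0,0,0],
    [0,0,0.004,0,0,0,0],
    [0,0,0.004,0,0,0,0],
    [0,0,0.004,0,0,0,0],
    [0,0,0.004,0,0,0,0],
    [0,0,0.004,0,0,0,0],
    [0,0,0.004,0,0,0,0],
    [0,0,0.003,0,0,0,0],
    [0,0,0,0,0,0,0],
  ],
)

```text
clock: 24.05
tcp_pos: [543.2, 242.4, 27.0]
ee_rot: [3.136, 0.171, -0.001]
force: [-0.2, -0.5, -0.4]
finger_gap: -0.0
finger_force: 0.0
```

```bash
python3 - <<'E'
from h import *
goto([542,220,27])
for cam in ["scene","top"]:
    c,im=snap(cam); print([mark(cam,c,t) for t in ("half_bottle","bottle_mid","bottle_mouth","fence_face")])
E
```

```text
t 24.05 tcp [543.2 242.4  27. ] x [ 0.994  0.109 -0.   ] y [ 0.109 -0.994  0.001] z [-0.    -0.001 -1.   ] F [-0.2 -0.5 -0.4] gap -0.0
tool shift [-3.6 22.1 -0. ]
[[(array([566.1,  -5.8,  66.7]), 0.93)], [(array([553.7, 114.5,  73.6]), 0.59), (array([ 600.6, -143.5,    9.6]), 0.48)], [(array([543.3, 234.5,  78. ]), 0.95), (array([565.5,  -6.5,  68.7]), 0.27)], [(array([573.5, -35.8,  72.5]), 0.71)]]
[[(array([569.1,  -7.2,  70.7]), 0.78)], [(array([558. , 114.6,  79.3]), 0.83), (array([482., 142.,  17.]), 0.66)], [], [(array([572.6, -40.2,  72.6]), 0.55)]]
```

Call:
carry_out(
  motion=[
    [0,0,0.004,0,0,0,0],
    [0,0,0.004,0,0,0,0],
    [0,0,0.004,0,0,0,0],
    [0,0,0.004,0,0,0,0],
    [0,0,0.003,0,0,0,0],
    [0,0,0.003,0,0,0,0],
    [0,0,0.002,0,0,0,0],
    [0,0,0.002,0,0,0,0],
    [0,0,0,0,0,0,0],
  ],
)

```text
clock: 25.45
tcp_pos: [546.0, 216.8, 27.0]
ee_rot: [3.137, 0.172, -0.0]
force: [0.1, 1.4, 1.0]
finger_gap: 0.1
finger_force: 0.7
```

```bash
python3 - <<'E'
from h import *
goto([546,210,27])
for cam in ["scene","top"]:
    c,im=snap(cam); print([mark(cam,c,t) for t in ("half_bottle","bottle_mid","bottle_mouth","fence_face")])
E
```

```text
t 25.45 tcp [546.  216.8  27. ] x [ 0.994  0.109 -0.   ] y [ 0.109 -0.994  0.   ] z [-0. -0. -1.] F [0.1 1.4 1. ] gap 0.1
tool shift [-0.8  6.8  0. ]
[[(array([568.8, -29.6,  69.3]), 0.83)], [(array([555.6,  88.7,  76.4]), 0.65), (array([479.7, 147.2,  16. ]), 0.41)], [(array([547.1, 207.3,  75.7]), 0.97)], [(array([572.8, -32.7,  73.1]), 0.69)]]
[[(array([570.4, -34.1,  69.4]), 0.88)], [(array([483.1, 141.5,  17.2]), 0.29)], [(array([569.7, -36.5,  67.6]), 0.68)], [(array([573.3, -34. ,  72.4]), 0.77), (array([ 596.8, -143.1,   16.6]), 0.47)]]
```

Close now; I'll feel for the fence in 1 mm steps.

Call:
carry_out(
  motion=[
    [0,0,0.001,0,0,0,0],
    [0,0,0.001,0,0,0,0],
    [0,0,0.001,0,0,0,0],
    [0,0,0,0,0,0,0],
  ],
)

```text
clock: 26.35
tcp_pos: [546.4, 214.3, 27.1]
ee_rot: [-3.137, -0.172, -0.0]
force: [0.5, 5.0, 1.3]
finger_gap: 0.0
finger_force: 2.2
```

Call:
carry_out(
  motion=[
    [0,0,0.001,0,0,0,0],
    [0,0,0.001,0,0,0,0],
    [0,0,0,0,0,0,0],
  ],
)

```text
clock: 26.65
tcp_pos: [546.5, 212.5, 27.1]
ee_rot: [-3.136, -0.171, -0.0]
force: [-1.1, 8.1, -0.4]
finger_gap: -0.2
finger_force: 3.8
```

Call:
carry_out(
  motion=[
    [0,0,0.001,0,0,0,0],
    [0,0,0.001,0,0,0,0],
    [0,0,0,0,0,0,0],
  ],
)

```text
clock: 26.95
tcp_pos: [546.6, 212.2, 27.1]
ee_rot: [-3.135, -0.171, -0.001]
force: [-3.1, 21.3, 0.6]
finger_gap: -0.2
finger_force: 10.6
```

```bash
python3 - <<'E'
from h import *
goto([546,210,27])
M={}
for i in range(2):
  for cam in ["scene","top"]:
    c,im=snap(cam)
    for t in ("half_bottle","bottle_mid","bottle_mouth","fence_face","slide_end","stop_face"):
        r=mark(cam,c,t)
        if r: M.setdefault(t,[]).append(r[0][0].tolist())
for t in M: print(t,np.array(M[t]).tolist())
E
```

```text
t 26.95 tcp [546.6 212.2  27.1] x [0.994 0.109 0.001] y [ 0.109 -0.994 -0.002] z [ 0.     0.002 -1.   ] F [-3.1 21.3  0.6] gap -0.2
tool shift [-0.8  2.1  0.1]
half_bottle [[569.5, -34.1, 68.3], [569.7, -39.7, 70.0], [566.8, -33.9, 67.5], [571.3, -37.8, 68.8]]
bottle_mid [[557.3, 81.9, 75.5], [557.7, 84.7, 79.4], [558.8, 82.0, 75.8], [561.2, 82.3, 75.7]]
bottle_mouth [[546.4, 205.6, 73.6], [571.6, -39.7, 73.0], [548.8, 202.5, 75.4]]
fence_face [[574.2, -36.2, 74.5], [571.5, -42.5, 71.9], [574.1, -37.1, 75.8], [572.3, -37.0, 73.9]]
slide_end [[511.7, -110.6, 54.7], [508.7, -113.3, 52.7], [561.6, 47.6, 2.4], [508.6, -111.5, 54.1]]
stop_face [[505.4, -107.3, 56.9], [558.6, 83.6, 78.7], [508.0, -108.1, 54.5], [507.2, -114.8, 54.8]]
```

The force jumped to 21 N and the TCP stopped, so the foot is on the fence. I'll back off gently and retreat.

Call:
carry_out(
  motion=[
    [0,0,-0.001,0,0,0,0],
    [0,0,-0.002,0,0,0,0],
    [0,0,-0.005,0,0,0,0],
    [0,0,-0.01,0,0,0,0],
    [0,0,-0.02,0,0,0,0],
    [0,0,-0.02,0,0,0,0],
    [0,0,0,-0.03,0,0,0],
    [0,0,0,-0.03,0,0,0],
    [0,0,0,-0.03,0,0,0],
    [0,0,0,0,0,0,0],
    [0,0,0,0,0,0,0],
  ],
)

```text
clock: 29.45
tcp_pos: [540.4, 268.2, 117.4]
ee_rot: [-3.137, -0.172, -0.001]
force: [-0.3, -0.4, -0.7]
finger_gap: 0.2
finger_force: 0.0
```

```bash
python3 - <<'E'
from h import *
goto([546,210,27])
M={}
for i in range(2):
  for cam in ["scene","top"]:
    c,im=snap(cam)
    for t in ("half_bottle","bottle_mid","bottle_mouth","fence_face","slide_end","stop_face","pad_top"):
        r=mark(cam,c,t)
        if r: M.setdefault(t,[]).append(r[0][0].tolist())
for t in M: print(t,np.median(M[t],axis=0))
E
```

```text
t 29.45 tcp [540.4 268.2 117.4] x [0.994 0.109 0.001] y [ 0.109 -0.994  0.   ] z [ 0.001  0.    -1.   ] F [-0.3 -0.4 -0.7] gap 0.2
tool shift [-0.9 58.4 90.4]
half_bottle [570.85 -37.45  69.05]
bottle_mid [556.35  81.75  77.3 ]
bottle_mouth [545.5 199.9  76.2]
fence_face [571.05 -36.15  75.15]
slide_end [ 508.95 -110.55   54.65]
stop_face [ 507.65 -107.85   54.3 ]
pad_top [504.85 -81.6   78.05]
```

```bash
python3 -c "
from cell import ctrl
print(ctrl.hand_in())"
```

```text
the job is handed in; nothing more can be done
None
```

I handed the job in at about 30 s: the slide is at the brass stop collar with its pad up, the bottle's foot is against the fence, and the arm is clear of everything; the verdict was not shown.

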